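Release the control unit from the ratchet clamp

TASK

Press the thumb pad of the clamp's sprung pawl gently down, just hard enough to lift the pawl off the ratchet wheel, and keep it down until the sprung jaw has backed all the way off. Then let the pawl go, take the freed control unit out and set it down gently, flat and fins up, inside the black tray, without disturbing the other things on the bench.

Things in the scene. Friction and masses are not known exactly. Their poses are not given: they have to be found in the camera images.
- fixture: Ratchet clamp fixed to the bench: aluminium plate 110 x 295 x 10 mm along its y axis. Origin on the bench under the clamped unit's centre; z up, y points from the unit to the ratchet wheel. The unit lies on a black bed (36 mm wide, top at z = 25 mm), its -y end against two fixed posts, its +y end (y = 40 mm) against the sliding jaw. More than 18 N from the robot on any part of the clamp damages it.
- wheel_axis (a point): Nominal centre of the toothed steel ratchet wheel, 52 mm diameter, axis along fixture x, 50 mm above the bench. Rack and pinion tie it to the jaw. It is sprung to open the jaw, with drag; the pawl's nose, between two teeth at its top, holds it.
- pawl_pin (a point): Nominal point on the cross pin (along fixture x) of the pawl, a steel see-saw bar: nose on the wheel, tail with thumb pad 48 mm beyond the pin. Tail down lifts the nose against a spring: the pad frees the wheel 3 to 6 mm down and meets a hard stop near 7.5 mm; it takes 8 to 13 N to free, then 5 to 9 N to hold. Let up early, it catches the next tooth (5.6 mm of jaw) and can be pressed again.
- thumb_pad (a point): Nominal centre of the top of the pawl's thumb pad, a flat dark steel pad 26 mm (fixture x) by 24 mm (y) facing up, 83 mm above the bench; axes as the fixture's. Jaw, wheel and pawl share a bracket whose height is set by hand: the real pad is anywhere from 6 mm below to 6 mm above this point (sideways it is right), so find it by feel.
- jaw (a joint): Travel of the sliding jaw in m: 0 clamped, about 0.022 fully backed off (at its stop). With the pawl held off it backs off by itself in about 3 s. The jaw is 50 mm wide and about 65 mm high; its lip reaches 7 mm over the unit's +y end, so the unit cannot be lifted out while clamped.
- unit_center (a point): Centre, half-way up, of the aluminium control unit: a case 56 mm (x) by 80 mm (y) by 26 mm (z), about 0.3 kg, low fins on top, a black plug connector 24 mm wide standing out 14 mm at its -y end. In the clamp its axes lie as the fixture's, its underside 15 mm above the base plate and 10 mm free of the bed on both x sides; grip it across its 56 mm width (x).
- tray: Fixed low black open tray on the bench, 190 mm (x) by 170 mm (y) outside, walls 4 mm thick and 20 mm high, floor 4 mm thick. Origin under its centre, z up.
- spool: Solder spool standing on end, 56 mm diameter, 34 mm high; origin under its centre. Leave alone.
- flux: Small amber bottle, 44 mm diameter, 90 mm high; origin under its centre. Leave alone.
- driver: Screwdriver lying on the bench, 180 mm long, along its own x axis. Leave alone.
- unit: The same control unit; origin at the centre of its underside, axes as at its centre point.
There are look-alikes about, which are no part of the job. Of the things that look like the unit, the middle-sized one is meant.

How it is judged:
On the way, in this order (a step that is already met when the one before it is completed fails the run):
1. the jaw has backed all the way off with the unit still on its bed (value of joint jaw above 0.02 m and distance between unit_center and fixture below 0.06 m), for 0.2 s.
2. the unit has been lifted clear of the clamp (height (world z) of unit_center above 0.07 m), for 0.1 s.
At the end, for the whole second after the job is handed in: The jaw is fully backed off (more than 20 mm) and the unit lies inside the tray on its floor, fins up (within 0.1 rad of level), its case centre inside the tray's walls, at rest and let go (value of joint jaw above 0.02 m and x of unit_center in the frame of tray between -0.075 and 0.075 m and y of unit_center in the frame of tray between -0.065 and 0.065 m and z of unit_center in the frame of tray between 0.012 and 0.022 m and angle between unit_center's own z axis and vertical below 0.1 rad and linear speed of unit below 0.02 m/s and contact force between unit and the fingers below 0.1 N); the robot touches nothing.
It fails at once if the clamp is pressed by the robot with more than 18 N (contact force between any of the arm, the fingers and fixture above 18 N).
It fails at once if the unit is dropped: let go over the tray from more than 15 mm above its floor (horizontal distance between unit_center and tray below 0.1 m and z of unit_center in the frame of tray above 0.032 m and contact force between unit and the fingers below 0.05 N).
It fails at once if the solder spool is moved more than 30 mm (distance of spool from where it was at the start of the episode above 0.03 m).
It fails at once if the bottle is moved more than 30 mm (distance of flux from where it was at the start of the episode above 0.03 m).
It fails at once if the screwdriver is moved more than 30 mm (distance of driver from where it was at the start of the episode above 0.03 m).
It also fails if it takes over 64 s, if anything falls off the work surface, if the arm or the gripper's body presses on something with over 40 N, if the wrist force passes 120 N, or if a joint passes its speed limit or range.

ROBOT

A 7-joint arm with a two-finger parallel gripper is mounted at the origin on the work surface. World frame = base frame: x ahead of the robot, y to its left, z up, the work surface at z = 0. Lengths are in m, angles in rad, forces in N, time in s.
With the tool pointing down it reaches from about 0.425 to 0.95 m from the base axis. Payload 4.7 kg.
Tool frame: the origin (TCP) lies on the centre line of the jaws, within the pads' length; the fingertips stand robot.nose_length ahead of it and the grasp point (between the pads) lies 8 mm behind it (robot.nose_length is the distance from the TCP to the fingertips, in m); z points along the fingers, x is the direction in which the jaws open and shut, and the axes are right-handed (so a half turn about z gives the same grasp; the last joint's range is limited). The gripper opens to 85 mm and grips with 20 to 120 N. Pads are 22 mm wide; open, the fingers measure 114 mm over their backs; the gripper's body (76 mm by 85 mm) begins 54 mm behind the grasp point. The pads swing forward as they close: fully open they stand 13 mm farther back than shut.
Start: joints at [1.126, 0.469, -0.049, 1.532, 0.024, 1.141, -0.082], TCP at [0.273, -0.617, 0.242] pointing down, gripper open.
Joint ranges: [-2.59, 2.59], [-0.33, 1.99], [-1.39, 1.29], [0.1, 2.45], [-1.04, 4.18], [0.21, 1.99], [-2.66, 2.66]. Speed limits (rad/s): [2.57, 2.57, 3.14, 3.14, 3.14, 3.14, 3.14].

INTERFACE

Orientations are given as [roll, pitch, yaw] about the fixed x, y, z axes, in that order (R = Rz(yaw) Ry(pitch) Rx(roll)).
In Python, from plant import robot gives the robot as it stands. Calls block until the motion is done:
- robot.goto(position, orientation): joint-space move of the TCP to a pose.
- robot.move_straight(position, vel=0.15, attitude=None, contact_N=None): straight line of the TCP; attitude=None keeps the orientation; vel is the mean speed in m/s. With contact_N (N) it stops when the force on the tool has changed by that much, and returns True; else False.
- robot.move_joints(angles): joint-space move.
- robot.grip(opening, strength=None): opening from 0.0 (shut) to 1.0 (fully open); strength is the grip in N (None keeps the last); returns when the fingers have stopped.
- robot.sleep(seconds).
- robot.inverse_kinematics(position, orientation): joint angles nearest the present ones, or None.
- robot.sense(): the state.
- robot.grab_frame(name): name is "side" or "top" or "wrist"; returns a dict with "image" (480x640x3 uint8, red, green, blue), "range_z" (480x640 float32, m along the optical axis (not along the pixel's ray), 0 where there is no reading), "fx", "fy", "cx", "cy" (pixels), "R" (3x3) and "t" (3): a world point X has camera coordinates R X + t. Camera axes: x right, y down, z forward; pixel columns grow to the right and rows downward; lengths in m; the calibration is good to about 2 mm. A picture is of the moment at which its call begins.
A pose or a line that the arm cannot do raises robot.IKError and nothing moves.
- robot.close_job(): hands the job in, once; it reports no verdict.
The state is a dict: "t": time; "joint_pos": joint angles; "joint_velocities": joint speeds; "effort": joint torques, N m; "tcp_pos": TCP position; "tcp_rot": TCP orientation; "wrist_force": force on the tool from outside, world axes, zero at the start; "torque": the same for the moment, N m; "opening": opening from 0.0 (shut) to 1.0 (fully open).
Only numpy, scipy, OpenCV 4.12 (cv2) and the standard library are available. Lean on these libraries where they do the work, as an engineer would, in place of code of your own. Each camera call takes 0.05 s, during which the arm holds its last target.

## Working session

There is one attempt and no reset: what is moved stays moved. The work goes in short steps, each a Python script; the robot and the scene stay as the last script left them, time stands still between calls to the robot, and variables do not carry over. Pictures are saved under pics/ and viewed, and the job is handed in when it is done.

```bash
ls; mkdir -p pics
python3 - <<'E'
from plant import robot
import cv2,numpy as np
for n in ["side","top","wrist"]:
    f=robot.grab_frame(n); cv2.imwrite(f"pics/{n}0.png",f["image"][:,:,::-1]); np.savez(f"{n}0.npz",**f)
    print(n,f["fx"],f["fy"],f["cx"],f["cy"],np.round(f["R"],3).tolist(),np.round(f["t"],3), (-f["R"].T@f["t"]).round(3))
s=robot.sense(); print(s["t"],s["tcp_pos"],s["tcp_rot"],s["wrist_force"],s["opening"],robot.nose_length)
E
```

```text
pics
side 483.2854842778381 483.2854842778381 314.8296623567743 233.0815048960298 [[-0.911, -0.411, 0.005], [-0.262, 0.571, -0.777], [0.317, -0.71, -0.629]] [0.464 0.203 0.803] [0.222 0.645 0.661]
top 435.5098291542438 435.5098291542438 321.2501693890565 239.27447468243594 [[-0.016, -1.0, 0.004], [-0.993, 0.015, -0.113], [0.113, -0.006, -0.994]] [-0.031  0.523  0.853] [ 0.423 -0.034  0.907]
wrist 337.7161909302683 337.7161909302683 322.8230721540417 239.12085678847038 [[0.404, -0.915, -0.002], [-0.874, -0.387, 0.295], [-0.271, -0.118, -0.955]] [-0.675 -0.038  0.379] [ 0.342 -0.588  0.372]
0.15 [ 0.27250137 -0.61707404  0.24150185] [ 3.14155908e+00  1.51856514e-03 -1.15500499e+00] [-0.40922198  0.19309576 -0.24897187] 0.9954076160265531 0.011
```

View pics/top0.png

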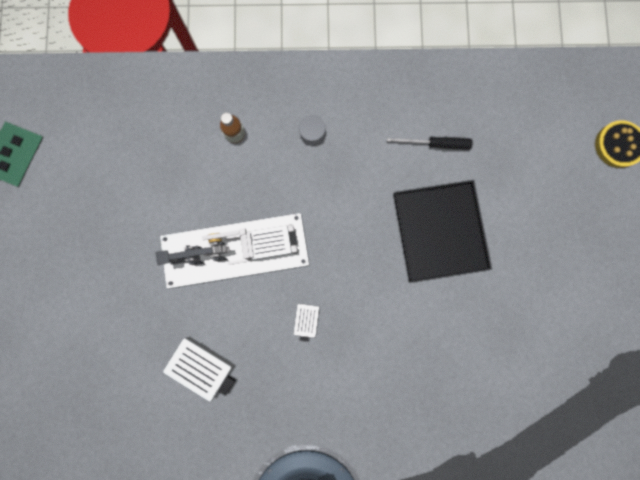

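View pics/side0.png

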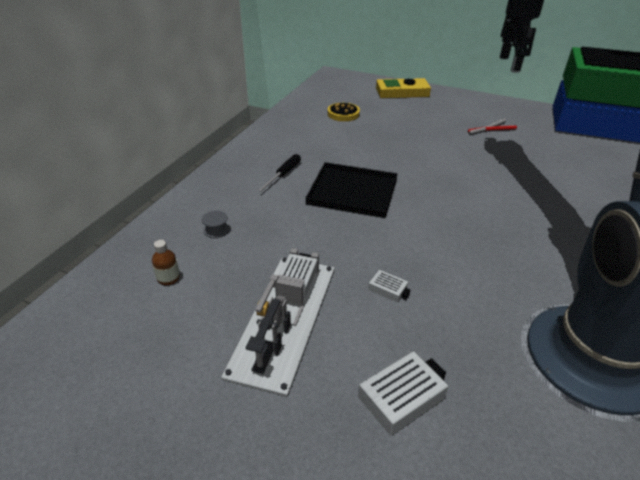

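View pics/wrist0.png

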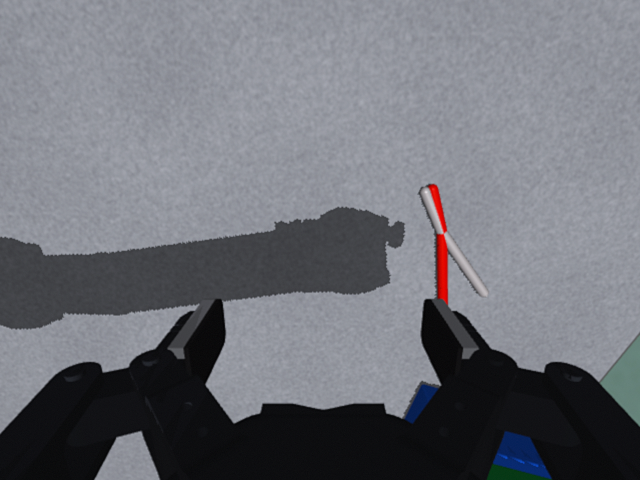

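Three things look like the unit in the top image: the clamped one at (268,242), a small one at (306,321) and a large one at (198,369). The clamped one is the middle-sized of the three, and it lies on the bed against the jaw. I'll confirm that with an enlarged crop and by measuring sizes.

```bash
cat > h.py <<'E'
import numpy as np,cv2
def world(f,u,v,z=None):
    R,t=f["R"],f["t"]; d=np.array([(u-f["cx"])/f["fx"],(v-f["cy"])/f["fy"],1.0])
    if z is None:
        r=f["range_z"][int(round(v)),int(round(u))]; return R.T@(d*r-t)
    C=-R.T@t; D=R.T@d; return C+D*(z-C[2])/D[2]
def cloud(f):
    v,u=np.mgrid[0:480,0:640]; r=f["range_z"]
    P=np.stack([(u-f["cx"])/f["fx"]*r,(v-f["cy"])/f["fy"]*r,r],-1)-np.asarray(f["t"])
    W=P@np.asarray(f["R"]); W[r<=0]=np.nan; return W
def proj(f,X):
    c=np.asarray(f["R"])@np.asarray(X)+f["t"]; return f["fx"]*c[0]/c[2]+f["cx"],f["fy"]*c[1]/c[2]+f["cy"]
E
python3 - <<'E'
from h import *
f=dict(np.load("top0.npz")); W=cloud(f); img=f["image"]
c=img[195:415,140:330,::-1]; cv2.imwrite("pics/crop1.png",cv2.resize(c,None,fx=3,fy=2.7,interpolation=cv2.INTER_CUBIC)[:600])
hsv=img.astype(int); br=(img.min(2)>215).astype(np.uint8)
br[:60]=0
n,l,s,ce=cv2.connectedComponentsWithStats(br)
for i in range(1,n):
    if s[i,4]>80:
        m=l==i; P=W[m]; P=P[~np.isnan(P[:,0])]; print(i,s[i],np.median(P,0).round(3), cv2.minAreaRect(P[:,:2].astype(np.float32)))
dk=((img.max(2)<40)).astype(np.uint8); n,l,s,ce=cv2.connectedComponentsWithStats(dk)
for i in range(1,n):
    if s[i,4]>1000: 
        P=W[l==i]; P=P[~np.isnan(P[:,0])]; print('dk',s[i],np.median(P,0).round(3), cv2.minAreaRect(P[:,:2].astype(np.float32)),np.percentile(P[:,2],[5,50,95]))
for u,v in [(162,237),(168,287),(308,265),(300,214)]: print(world(f,u,v,0.01).round(4))
E
```

```text
2 [ 162  214  146   73 4918] [0.505 0.129 0.01 ] ((0.505233883857727, 0.14199316501617432), (0.10849332064390182, 0.29330188035964966), 8.391331672668457)
6 [295 305  23  32 452] [ 0.361 -0.006  0.02 ] ((0.3600510358810425, -0.005791788920760155), (0.04137299209833145, 0.0598154217004776), 81.93061828613281)
7 [ 164  340   66   60 1449] [0.271 0.208 0.036] ((0.2707142233848572, 0.20812934637069702), (0.10752277821302414, 0.07529681921005249), 58.28038024902344)
[0.5342 0.2905 0.01  ]
[0.431  0.2756 0.01  ]
[ 0.4715 -0.011   0.01  ]
[0.5781 0.0043 0.01  ]
```

View pics/crop1.png

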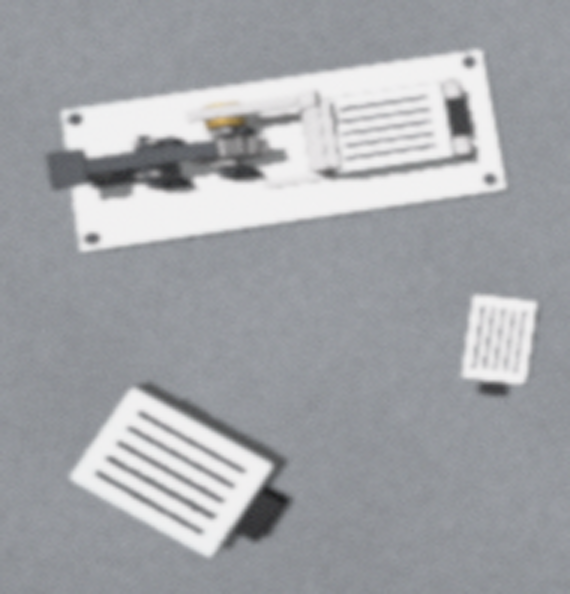

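The crop shows three finned cases: a small one of about 41x60 mm, a large one of about 108x75 mm, and the clamped one between them in size. The clamped one is the target. Next: the fixture frame and the tray.

Run:
```python
from h import *
for n in ["top","side"]:
    f=dict(np.load(n+"0.npz")); W=cloud(f).reshape(-1,3); W=W[~np.isnan(W[:,0])]
    a=np.deg2rad(8.39); c=np.array([.5052,.1420])
    d=W[:,:2]-c; F=np.c_[d@[np.cos(a),np.sin(a)],d@[-np.sin(a),np.cos(a)],W[:,2]]
    m=(abs(F[:,0])<.07)&(abs(F[:,1])<.19)&(F[:,2]>.02); F=F[m]
    print(n,len(F))
    for y0 in np.arange(-.16,.18,.01):
        g=F[(F[:,1]>=y0)&(F[:,1]<y0+.01)]
        if len(g)>3: print(round(y0,3),len(g),'z',np.percentile(g[:,2],[10,50,90]).round(3),'x',np.percentile(g[:,0],[3,50,97]).round(3))
    # tray
    m=(abs(W[:,0]-.5)<.2)&(W[:,1]<-.1)&(W[:,1]>-.4)&(W[:,2]>.009)&(W[:,2]<.03)
    T=W[m]; print('tray',len(T),np.percentile(T,[2,50,98],axis=0).round(3).tolist())
f=dict(np.load("top0.npz"))
tc=[world(f,u,v,.02) for u,v in [(394,192),(473,181),(490,269),(410,281)]]
print(np.round(tc,4), np.mean(tc,0))
for i in range(4): e=tc[(i+1)%4]-tc[i]; print(np.linalg.norm(e),np.rad2deg(np.arctan2(e[1],e[0])))
```

```text
top 2874
-0.14 27 z [0.035 0.044 0.053] x [-0.026 -0.     0.023]
-0.13 146 z [0.042 0.047 0.055] x [-0.029 -0.002  0.025]
-0.12 147 z [0.045 0.05  0.052] x [-0.028 -0.002  0.024]
-0.11 146 z [0.048 0.05  0.052] x [-0.028 -0.002  0.025]
-0.1 146 z [0.048 0.05  0.052] x [-0.028 -0.002  0.025]
-0.09 149 z [0.048 0.051 0.053] x [-0.028 -0.002  0.025]
-0.08 147 z [0.048 0.05  0.052] x [-0.028 -0.003  0.025]
-0.07 147 z [0.049 0.051 0.053] x [-0.028 -0.002  0.025]
-0.06 145 z [0.048 0.05  0.052] x [-0.028 -0.002  0.025]
-0.05 172 z [0.049 0.052 0.064] x [-0.029 -0.002  0.024]
-0.04 165 z [0.061 0.064 0.067] x [-0.026  0.002  0.03 ]
-0.03 88 z [0.061 0.064 0.068] x [-0.025  0.007  0.03 ]
-0.02 23 z [0.064 0.068 0.069] x [0.022 0.026 0.03 ]
-0.01 25 z [0.065 0.068 0.069] x [0.023 0.026 0.03 ]
0.0 66 z [0.048 0.064 0.068] x [-0.007  0.003  0.029]
0.01 128 z [0.035 0.062 0.071] x [-0.018  0.005  0.03 ]
0.02 175 z [0.045 0.064 0.075] x [-0.019  0.002  0.032]
0.03 115 z [0.045 0.067 0.082] x [-0.019  0.003  0.03 ]
0.04 63 z [0.056 0.08  0.083] x [-0.007  0.     0.029]
0.05 35 z [0.08  0.081 0.08
[... 1738 characters left out ...]
 [0.023 0.052 0.081] x [-0.018 -0.008  0.011]
0.09 92 z [0.022 0.024 0.082] x [-0.01  -0.002  0.005]
0.1 89 z [0.022 0.079 0.082] x [-0.01  -0.003  0.005]
0.11 103 z [0.022 0.081 0.083] x [-0.012 -0.004  0.011]
0.12 236 z [0.022 0.049 0.083] x [-0.012 -0.002  0.01 ]
0.13 129 z [0.022 0.082 0.083] x [-0.013 -0.001  0.011]
tray 810 [[0.437, -0.379, 0.009], [0.538, -0.251, 0.016], [0.638, -0.19, 0.02]]
[[ 0.6197 -0.1917  0.02  ]
 [ 0.6405 -0.3572  0.02  ]
 [ 0.457  -0.3818  0.02  ]
 [ 0.4353 -0.2178  0.02  ]] [ 0.53812055 -0.28710564  0.02      ]
0.1668328109409012 -82.81027637843799
0.1851699831283094 -172.3825970157153
0.16541548460580116 97.5527265965806
0.18623391579692583 8.052057092906509
```

```bash
cat >> h.py <<'E'
YAW=np.deg2rad(8.39); C0=np.array([.5052,.1420])
EX=np.array([np.cos(YAW),np.sin(YAW)]); EY=np.array([-np.sin(YAW),np.cos(YAW)])
def L2W(x,y,z): return np.r_[C0+x*EX+y*EY,z]
def W2L(P): d=P[...,:2]-C0; return np.stack([d@EX,d@EY,P[...,2]],-1)
E
python3 - <<'E'
from h import *
from plant import robot
robot.goto(L2W(-.002,.06,.27),[np.pi,0,YAW])
for i,y in enumerate([.06,-.03]):
    if i: robot.move_straight(L2W(-.002,y,.27),vel=.15)
    f=robot.grab_frame("wrist"); cv2.imwrite(f"pics/w{i+1}.png",f["image"][:,:,::-1]); np.savez(f"w{i+1}.npz",**f)
s=robot.sense(); print(s["t"],s["tcp_pos"],s["tcp_rot"],s["wrist_force"],s["joint_pos"])
E
```

```text
3.975 [0.50726566 0.11334564 0.27022555] [-3.14085684e+00 -3.81581507e-04  1.48295998e-01] [0.21365767 0.62042549 0.20405966] [ 0.56595751  0.37266649 -1.09038799  1.82075783  0.35835299  1.16575934
 -0.49272406]
```

View pics/w1.png

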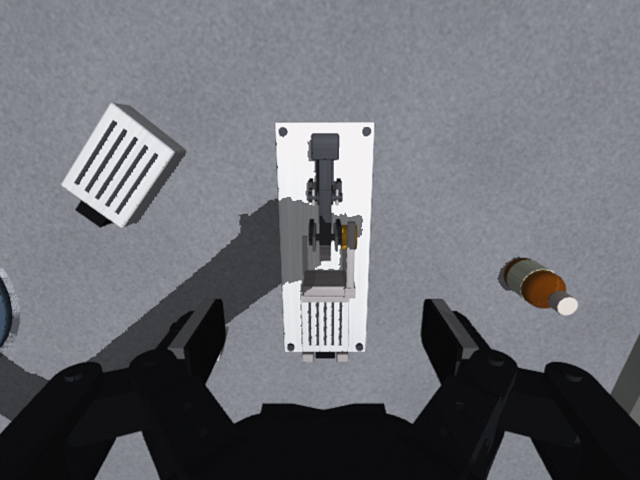

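View pics/w2.png

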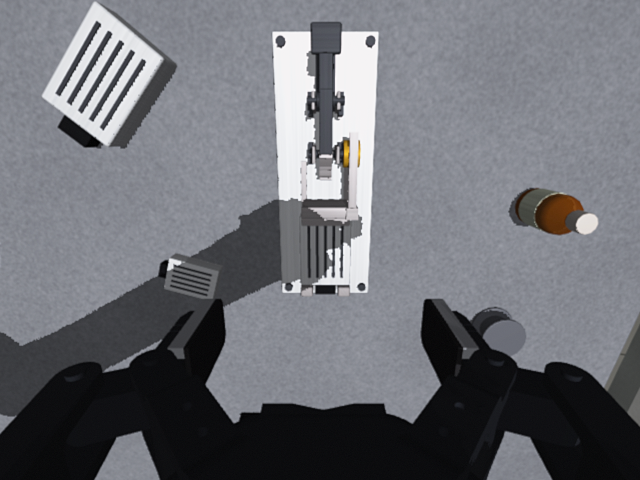

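The wrist views show the clamp with the pad at (325,147) in w1 and (326,38) in w2. The unit's fins are near (325,322) in w1 and (326,250) in w2, and the bottle and spool are to the right, clear of the clamp. Now for precise measurements.

Run:
```python
from h import *
for n,r in [("w1",(120,370,270,380)),("w2",(10,300,270,380))]:
    f=dict(np.load(n+".npz")); W=W2L(cloud(f))
    L=W.reshape(-1,3); L=L[~np.isnan(L[:,0])]
    P=L[(abs(L[:,0])<.03)&(L[:,1]>.10)&(L[:,1]<.15)&(L[:,2]>.06)]
    print(n,'pad z',np.percentile(P[:,2],[5,50,95]).round(4))
    Q=P[(abs(P[:,0])>.008)]; print(' pad y (wide part)',np.percentile(Q[:,1],[1,99]).round(4),'x',np.percentile(P[:,0],[1,99]).round(4))
    U=L[(abs(L[:,0])<.045)&(L[:,1]>-.15)&(L[:,1]<-.055)&(L[:,2]>.044)&(L[:,2]<.058)]
    print(' unit z',np.percentile(U[:,2],[5,50,95]).round(4),'x',np.percentile(U[:,0],[1,99]).round(4),'y',np.percentile(U[:,1],[1,99]).round(4))
    J=L[(abs(L[:,0])<.045)&(L[:,1]>-.06)&(L[:,1]<-.02)&(L[:,2]>.058)]
    print(' jaw top',np.percentile(J[:,2],[5,50,95]).round(4),'y',np.percentile(J[:,1],[1,99]).round(4),'x',np.percentile(J[:,0],[1,99]).round(4))
    B=L[(abs(L[:,0])<.08)&(abs(L[:,1])<.2)&(L[:,2]>.006)&(L[:,2]<.0135)]
    if 1: print(' plate',np.percentile(B,[.5,99.5],axis=0).round(4).tolist())
    c=f["image"][r[0]:r[1],r[2]:r[3],::-1]; k=600/c.shape[0]; cv2.imwrite(f"pics/{n}c.png",cv2.resize(c,None,fx=k,fy=k,interpolation=cv2.INTER_CUBIC))
```

```text
w1 pad z [0.0804 0.082  0.0834]
 pad y (wide part) [0.111  0.1349] x [-0.0117  0.013 ]
 unit z [0.0487 0.0506 0.0538] x [-0.0266  0.0279] y [-0.1294 -0.0557]
 jaw top [0.0603 0.0633 0.0681] y [-0.0441 -0.0212] x [-0.0241  0.0327]
 plate [[-0.0539, -0.1426, 0.0071], [0.0551, 0.1467, 0.0132]]
w2 pad z [0.0803 0.082  0.0835]
 pad y (wide part) [0.1111 0.1346] x [-0.0123  0.0129]
 unit z [0.0479 0.0506 0.0537] x [-0.0268  0.0282] y [-0.1291 -0.0559]
 jaw top [0.0631 0.3013 0.3423] y [-0.0425 -0.02  ] x [-0.0447  0.0438]
 plate [[-0.0539, -0.1434, 0.0072], [0.055, 0.1453, 0.0132]]
```

View pics/w2c.png

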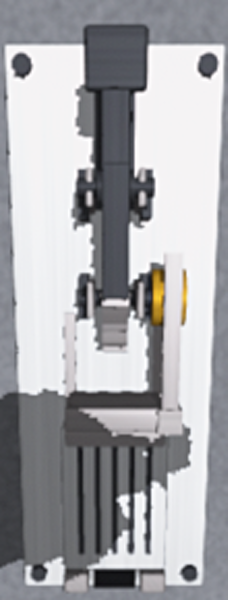

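View pics/w1c.png

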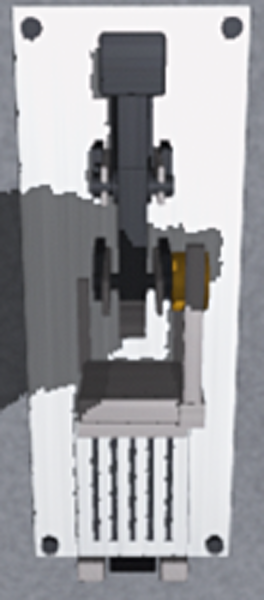

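Run:
```python
from h import *
from plant import robot
robot.grip(0.0,20)
robot.goto(L2W(.0005,.131,.13),[np.pi,0,YAW])
robot.sleep(.3)
f=robot.grab_frame("wrist"); cv2.imwrite("pics/p1.png",f["image"][:,:,::-1])
s=robot.sense(); b=s["wrist_force"]; print(s["t"],s["opening"],W2L(s["tcp_pos"]),b)
r=robot.move_straight(L2W(.0005,.131,.082),vel=.015,contact_N=2.0)
s=robot.sense(); print(r,s["t"],W2L(s["tcp_pos"]),s["wrist_force"]-b)
```

```text
5.95 -0.0008490821560692577 [0.00111371 0.13011881 0.1305779 ] [-0.41687106  0.50160254 -0.59740398]
True 8.1 [0.00050936 0.13105345 0.09386649] [0.30098932 0.1189688  6.67656656]
```

View pics/p1.png

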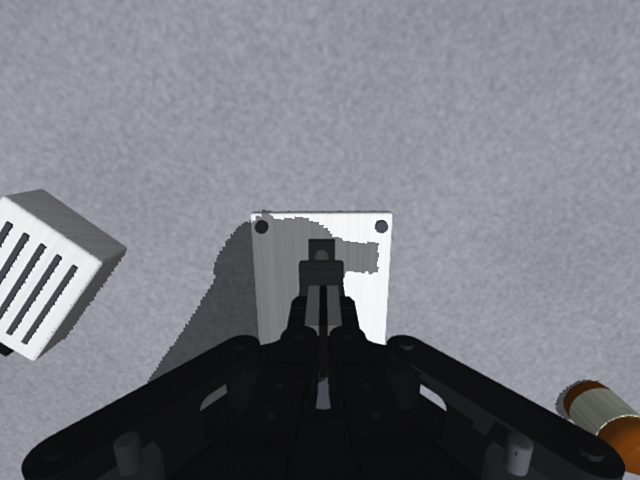

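Contact came at tip z ≈ 0.083. Next I press in small steps while watching the force.

Run:
```python
from h import *
from plant import robot
b=np.array([-.417,.502,-.597])
s=robot.sense(); z0=s["tcp_pos"][2]; pk=0
for i in range(1,18):
    z=z0-.0004*i
    robot.move_straight(L2W(.0005,.131,z),vel=.008)
    s=robot.sense(); F=(s["wrist_force"]-b)[2]; pk=max(pk,F)
    print(i,round(s["t"],2),round(s["tcp_pos"][2],4),round(F,2))
    if F>15.5: print("limit"); break
    if F<pk-2 and i>3: print("freed"); break
f=robot.grab_frame("side"); c=f["image"][240:400,210:350,::-1]; cv2.imwrite("pics/s1.png",cv2.resize(c,None,fx=3.7,fy=3.7,interpolation=cv2.INTER_CUBIC))
```

```text
1 8.35 0.0938 5.59
2 8.6 0.0936 7.81
3 8.85 0.0933 7.75
4 9.1 0.0929 9.27
5 9.35 0.0926 9.24
6 9.6 0.0923 8.55
7 9.85 0.0919 9.28
8 10.1 0.0914 8.96
9 10.35 0.0911 9.73
10 10.6 0.0906 7.78
11 10.85 0.0903 8.96
12 11.1 0.09 9.72
13 11.35 0.0895 8.9
14 11.6 0.0884 4.17
freed
```

Run:
```python
from h import *
from plant import robot
s=robot.sense(); print(s["t"],s["tcp_pos"][2],s["wrist_force"][2]+.6)
robot.move_straight(L2W(.0005,.131,.0878),vel=.005)
for i in range(7):
    s=robot.sense(); print(round(s["t"],2),s["tcp_pos"][2].round(4),(s["wrist_force"][2]+.6).round(2)); robot.sleep(.5)
for n,(a,b_,c_,d) in dict(side=(230,390,210,350),top=(200,300,140,320)).items():
    f=robot.grab_frame(n); np.savez(n+"1.npz",**f); c=f["image"][a:b_,c_:d,::-1]; cv2.imwrite(f"pics/{n}1c.png",cv2.resize(c,None,fx=3.7,fy=3.7,interpolation=cv2.INTER_CUBIC))
    L=W2L(cloud(f)).reshape(-1,3); L=L[~np.isnan(L[:,0])]
    J=L[(abs(L[:,0])<.02)&(L[:,1]>-.06)&(L[:,1]<.02)&(L[:,2]>.058)&(L[:,2]<.068)]
    print(n,np.percentile(J[:,1],[2,50,98]).round(4),len(J))
```

```text
11.65 0.08835636108852495 3.859769707488769
11.9 0.0877 2.35
12.4 0.0877 2.27
12.9 0.088 3.45
13.4 0.0881 5.83
13.9 0.0878 6.01
14.4 0.0881 5.75
14.9 0.0881 5.88
side [-0.0186 -0.0072  0.0156] 231
top [-0.0224 -0.011   0.0187] 256
```

View pics/side1c.png

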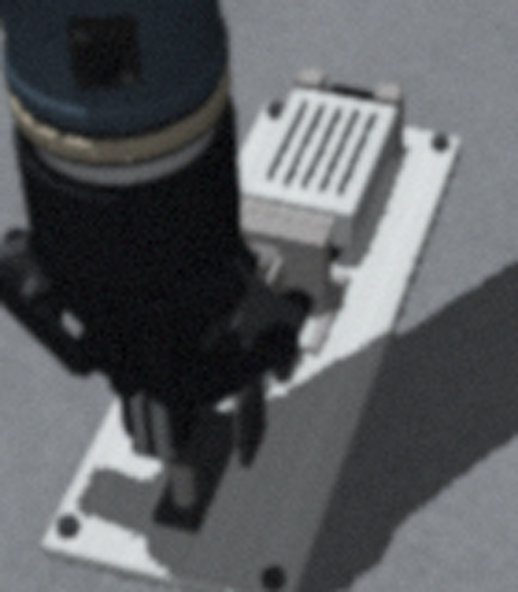

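View pics/top1c.png

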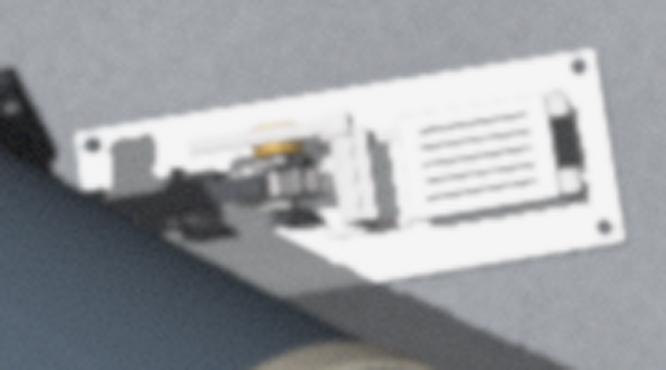

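The jaw has backed off by about 21 mm, from lip −0.0435 to −0.0224, and a gap is visible to the unit. I'll hold briefly, compare again, release, and measure the unit.

Run:
```python
from h import *
from plant import robot
robot.sleep(.8)
f=robot.grab_frame("top"); L=W2L(cloud(f)).reshape(-1,3); L=L[~np.isnan(L[:,0])]
def lip(L):
    J=L[(abs(L[:,0])<.02)&(L[:,1]>-.06)&(L[:,1]<.02)&(L[:,2]>.058)&(L[:,2]<.068)]; return np.percentile(J[:,1],[2,50]).round(4)
print('hold',lip(L))
robot.move_straight(L2W(.0005,.131,.15),vel=.08)
robot.goto(L2W(0,-.03,.24),[np.pi,0,YAW])
robot.grip(1.0)
robot.sleep(.2)
s=robot.sense(); print(s["t"],s["opening"],s["wrist_force"],s["tcp_pos"])
f=robot.grab_frame("wrist"); np.savez("w3.npz",**f); cv2.imwrite("pics/w3.png",f["image"][:,:,::-1]); L=W2L(cloud(f)).reshape(-1,3); L=L[~np.isnan(L[:,0])]
print('rel',lip(L))
U=L[(abs(L[:,0])<.045)&(L[:,1]>-.15)&(L[:,1]<-.028)&(L[:,2]>.047)&(L[:,2]<.054)]
print(' unit z',np.percentile(U[:,2],[5,50,95]).round(4),'x',np.percentile(U[:,0],[1,99]).round(4),'y',np.percentile(U[:,1],[1,99]).round(4))
i=np.argsort(U[:,1]);
for lo,hi in [(-.115,-.1),(-.1,-.08),(-.08,-.06),(-.06,-.04)]:
    g=U[(U[:,1]>lo)&(U[:,1]<hi)]; print(lo,np.percentile(g[:,0],[1,99]).round(4))
```

```text
hold [-0.0223 -0.0109]
19.025 1.0001508185921453 [ 0.19900499 -0.38124903 -1.08559101] [0.50959895 0.11227007 0.24002627]
rel [-0.0214 -0.0102]
 unit z [0.0491 0.0505 0.0523] x [-0.0266  0.028 ] y [-0.1248 -0.0384]
-0.115 [-0.0263  0.0279]
-0.1 [-0.0269  0.0284]
-0.08 [-0.0264  0.0281]
-0.06 [-0.0269  0.0278]
```

View pics/w3.png

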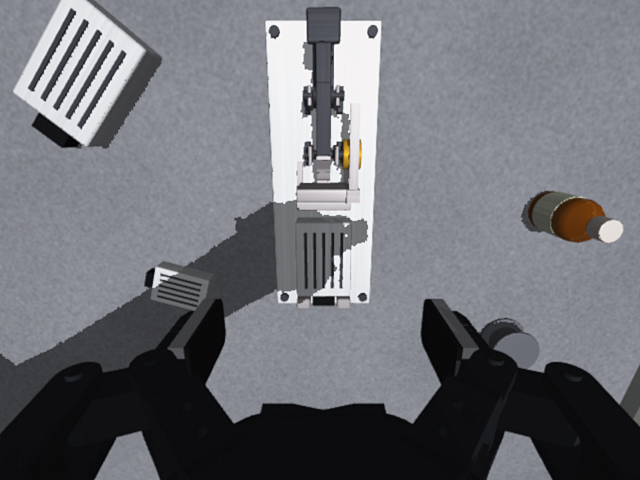

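Run:
```python
from h import *
from plant import robot
robot.move_straight(L2W(.0005,-.078,.15),vel=.15)
r=robot.move_straight(L2W(.0005,-.078,.029),vel=.06,contact_N=6)
s=robot.sense(); print(r,s["t"],W2L(s["tcp_pos"]),s["wrist_force"])
robot.grip(0.0,40); robot.sleep(.2)
s=robot.sense(); print(s["t"],s["opening"],s["wrist_force"])
f=robot.grab_frame("side"); c=f["image"][200:400,200:360,::-1]; cv2.imwrite("pics/g1.png",cv2.resize(c,None,fx=3,fy=3))
```

```text
False 22.075 [ 0.00069826 -0.07799306  0.02926289] [-0.25303617 -0.28679598 -0.04023357]
22.6583 0.6483567441943833 [-1.22093716 -0.43378753  5.8644779 ]
```

View pics/g1.png

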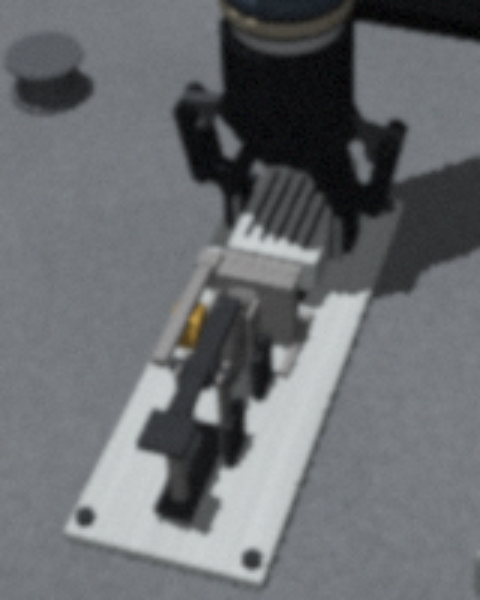

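The grip is good: opening 0.648 is about 55 mm. Lifting.

Run:
```python
from h import *
from plant import robot
robot.move_straight(L2W(.0005,-.078,.08),vel=.05)
robot.move_straight(L2W(.0005,-.078,.18),vel=.12)
robot.sleep(.2)
s=robot.sense(); print(s["t"],s["opening"],s["wrist_force"],s["tcp_pos"])
f=robot.grab_frame("side"); cv2.imwrite("pics/l1.png",f["image"][:,:,::-1]); np.savez("side2.npz",**f)
f=robot.grab_frame("top"); cv2.imwrite("pics/l1t.png",f["image"][:,:,::-1])
print(robot.inverse_kinematics([.538,-.287,.15],[np.pi,0,YAW]), robot.inverse_kinematics([.538,-.287,.03],[np.pi,0,YAW]))
```

```text
25.0583 0.6474786804564494 [-0.62871788  0.43843069 -3.18263582] [0.51664741 0.06482997 0.17928209]
[ 1.06779162  0.63891178 -0.93207279  1.75033899  0.58276639  1.05509011
  0.07562378] [ 0.98270919  0.77097846 -0.80486805  1.8250576   0.71997011  0.86593703
 -0.02835169]
```

View pics/l1.png

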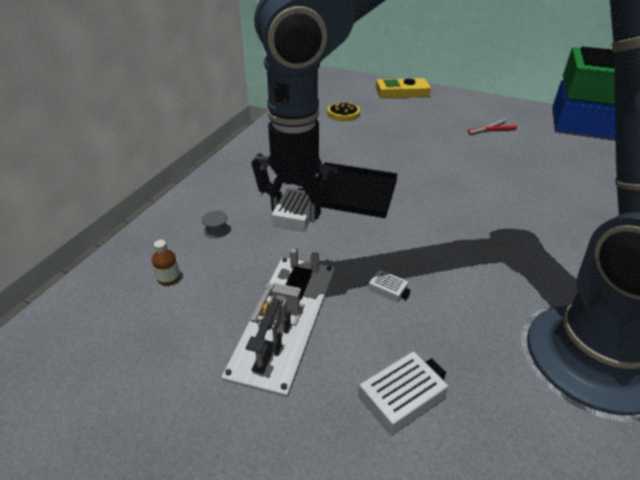

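The unit is held level at (293,207), its weight reads about 3 N, and the bed is empty. The other things haven't moved. Next I carry it to the tray and lower it with contact sensing.

Run:
```python
from h import *
from plant import robot
x,y=.538,-.287
robot.move_straight([x,y,.18],vel=.18)
robot.move_straight([x,y,.05],vel=.10)
robot.sleep(.3)
s=robot.sense(); print(s["t"],s["opening"],s["wrist_force"],s["tcp_pos"])
f=robot.grab_frame("side"); c=f["image"][120:240,280:440,::-1]; cv2.imwrite("pics/t1.png",cv2.resize(c,None,fx=5,fy=5,interpolation=cv2.INTER_CUBIC))
r=robot.move_straight([x,y,.004],vel=.012,contact_N=2.5)
s=robot.sense(); print(r,s["t"],s["opening"],s["wrist_force"],s["tcp_pos"])
f=robot.grab_frame("side"); c=f["image"][120:240,280:440,::-1]; cv2.imwrite("pics/t2.png",cv2.resize(c,None,fx=5,fy=5,interpolation=cv2.INTER_CUBIC))
```

```text
29.0167 0.646837260626136 [-0.64324795  0.614483   -2.00605296] [ 0.53808966 -0.28712703  0.05027341]
True 31.875 0.65075816141028 [-0.59407552 -0.76721364  6.41616679] [ 0.53800891 -0.28703939  0.01108344]
```

View pics/t1.png

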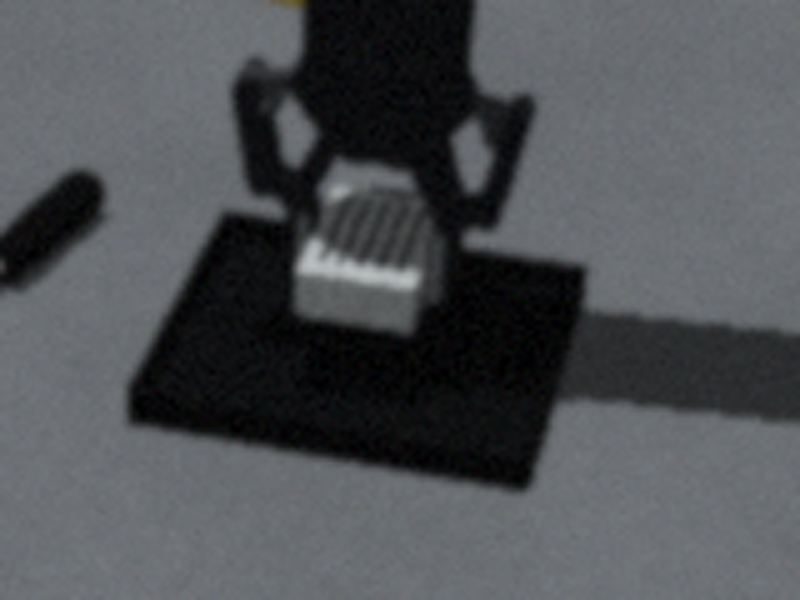

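View pics/t2.png

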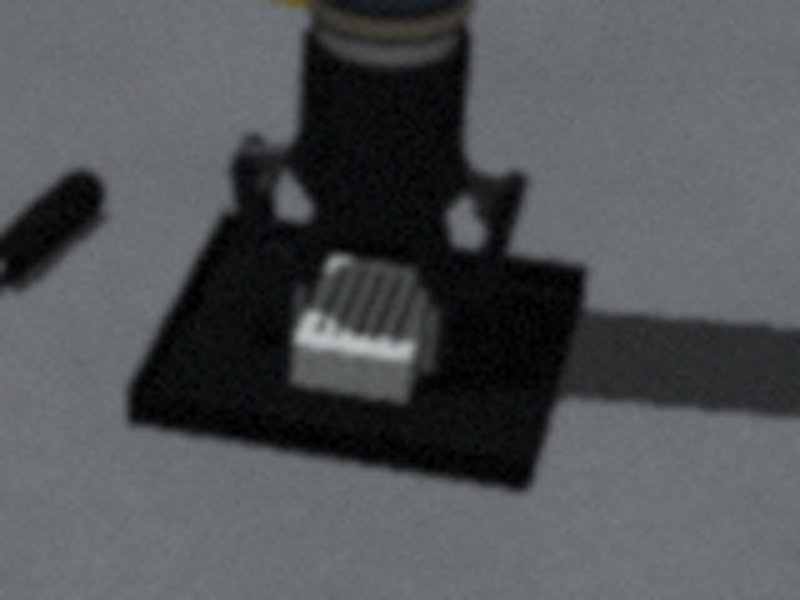

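Contact came with the TCP at 0.011. Before releasing I'll check the height of the unit's top from depth: on the floor it should be about 0.030.

Run:
```python
from h import *
from plant import robot
f=robot.grab_frame("side"); W=cloud(f).reshape(-1,3); br=f["image"].reshape(-1,3).min(1)>110
m=(np.hypot(W[:,0]-.538,W[:,1]+.287)<.05)&br&(W[:,2]<.05)
P=W[m]; print(m.sum(),np.percentile(P[:,2],[1,10,50,90,99]).round(4))
s=robot.sense(); print(s["wrist_force"])
robot.grip(0.68,20); robot.sleep(.3)
s=robot.sense(); print(s["t"],s["opening"],s["wrist_force"],s["tcp_pos"])
f=robot.grab_frame("side"); W=cloud(f).reshape(-1,3); br=f["image"].reshape(-1,3).min(1)>110
m=(np.hypot(W[:,0]-.538,W[:,1]+.287)<.05)&br&(W[:,2]<.05)
P=W[m]; print(m.sum(),np.percentile(P[:,2],[1,10,50,90,99]).round(4))
```

```text
131 [0.0284 0.0297 0.0313 0.0329 0.0344]
[-0.54486914  0.03768192  5.36646262]
32.4917 0.6829474954802909 [-0.85730695 -0.09815333  6.49197803] [ 0.53757748 -0.28694066  0.01047486]
130 [0.0245 0.0269 0.0286 0.0301 0.0311]
```

The unit settled the last ~2–3 mm onto the floor as the grip eased. Now I open fully and retract.

Run:
```python
from h import *
from plant import robot
robot.grip(.95)
robot.move_straight([.538,-.287,.06],vel=.06)
robot.move_straight([.538,-.287,.22],vel=.15)
robot.sleep(.3)
f=robot.grab_frame("wrist"); cv2.imwrite("pics/e_w.png",f["image"][:,:,::-1])
s=robot.sense(); print(s["t"],s["opening"],s["wrist_force"])
robot.goto([.40,-.50,.3],[np.pi,0,-.9])
for n in ["top","side"]:
    f=robot.grab_frame(n); np.savez(n+"3.npz",**f); cv2.imwrite(f"pics/e_{n}.png",f["image"][:,:,::-1])
    W=cloud(f).reshape(-1,3); br=f["image"].reshape(-1,3).min(1)>110
    m=(np.hypot(W[:,0]-.538,W[:,1]+.287)<.08)&br&(W[:,2]<.05); P=W[m]; T=P[P[:,2]>.024]
    co=np.linalg.lstsq(np.c_[T[:,:2]-T[:,:2].mean(0),np.ones(len(T))],T[:,2],rcond=None)[0]
    print(n,T.mean(0).round(4),'slope',co[:2].round(3),cv2.minAreaRect(T[:,:2].astype(np.float32)))
    L=W2L(W); L=L[~np.isnan(L[:,0])]; J=L[(abs(L[:,0])<.02)&(L[:,1]>-.06)&(L[:,1]<.02)&(L[:,2]>.058)&(L[:,2]<.068)]; print('lip',np.percentile(J[:,1],2))
a=np.load("top0.npz")["image"];b=np.load("top3.npz")["image"]
print(robot.sense()["t"])
```

```text
35.4583 0.9483275887598287 [ 0.09566057  0.4496249  -1.57900661]
top [ 0.5364 -0.286   0.029 ] slope [ 0.    -0.003] ((0.5367016196250916, -0.286702424287796), (0.05577927455306053, 0.08017703890800476), 8.144339561462402)
lip -0.022414723136027524
side [ 0.5362 -0.2811  0.0286] slope [-0.001  0.002] ((0.53761225938797, -0.2865819036960602), (0.05652279406785965, 0.08709768205881119), 8.353194236755371)
lip -0.01883759438618066
36.5917
```

View pics/e_top.png

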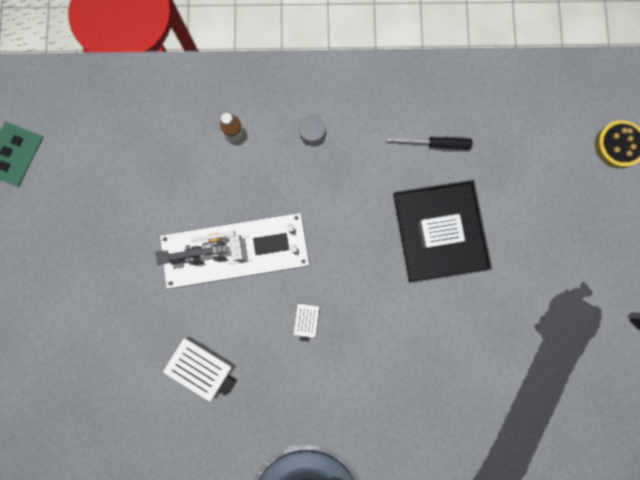

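View pics/e_w.png

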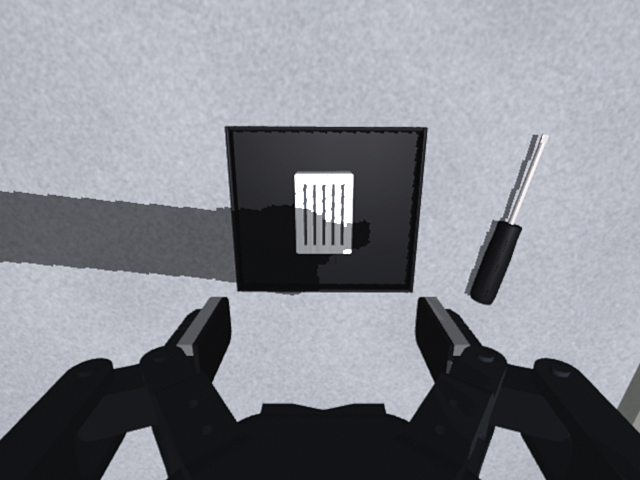

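The unit lies flat, fins up, in the middle of the tray at (442,231). The clamp bed is empty and the jaw is still open. Bottle (230,125), spool (313,130) and screwdriver (430,142) are where they started. Handing in.

Run:
```python
from plant import robot
print(robot.close_job()); print(robot.sense()["t"])
```

```text
the job is handed in; nothing more can be done
None
the job is handed in; nothing more can be done
```

The job is done and handed in at about 37 s of the 64 s allowed. The control unit lies flat, fins up, in the middle of the tray; no verdict was reported.

- **Pawl:** I found the pad by feel at z ≈ 83 mm and pressed it down in 0.4 mm steps. The force I read peaked at about 9.7 N, and the pawl came free about 5.5 mm down. I held it at 2–6 N until the jaw stopped about 21 mm back, then let it go.
- **Unit:** I gripped the middle-sized (clamped) unit across its width, which read 55 mm. I lifted it and lowered it into the tray until I felt contact. The fingertips seem to have touched the floor first, so the unit slid the last 2–3 mm as I eased the grip.
- **Last checks:**
  - The unit's top is at z ≈ 0.029, its tilt is under 0.01 rad, and it is within about 2 mm of the tray's centre.
  - The arm is clear of everything.
  - The bottle, spool and screwdriver look unmoved.
- **Readings that disagreed:** The jaw's final position read −22.4 mm from the top camera and −18.8 mm from the side camera. The side camera's view during the hold differed in the same way, while the wrist camera after release read −21.4 mm. I took the side reading as an effect of its viewing angle. That puts the jaw at about 21–22 mm of travel, close to the 20 mm required.

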